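Load the demagnetiser and hold its dead-man plunger at working height

TASK

Seat the round and the square movement capsule in the demagnetiser's nests of the same shape, right down and upright, and let go of them. Only then press the spring-loaded dead-man plunger with the fingers until the top of its cap is level with the top of the small post beside it, never right down to its stop, and keep it there: the job finishes with the plunger still being held down at that level. Do not disturb the loupe and the brass tin.

Things in the scene. Friction and masses are not known exactly. Their poses are not given: they have to be found in the camera images.
- tester: The demagnetiser: a flat grey box fixed to the bench, 90 (its x) x 230 (its y) x 30 mm high; its origin is the centre of its underside on the bench top, x and y along its short and long sides, z up. In a row along its y axis: the round nest (y = +70 mm), the square nest (y = -5 mm) and the plunger (y = -80 mm). It stands at a different place and yaw each time.
- round_nest (a point): Centre of the mouth of the round nest, at the level of the box's top face (30 mm above the bench): a blind hole 46 mm in diameter, 8 mm deep. Axes as the box's.
- square_nest (a point): Centre of the mouth of the square nest, at the level of the box's top face (30 mm above the bench): a blind square hole 39 x 39 mm, 8 mm deep, sides along the box's x and y. Axes as the box's.
- round_center (a point): Centre (half-way up) of the round movement capsule: an upright aluminium cup 42 mm in diameter and 26 mm high, foot edge slightly relieved, about 60 g, with a watch movement just below its rim. Seated, its bottom is 8 mm below the top face of the box, so 18 mm stand out and this centre is 5 mm above the nest's mouth; fingers that hold only the upper 18 mm clear the box.
- square_center (a point): Centre (half-way up) of the square movement capsule: an upright aluminium cup 34 x 34 mm (sides along its x and y) and 26 mm high, foot edge slightly relieved, about 60 g, with a watch movement just below its rim. Seated, its bottom is 8 mm below the top face of the box, so 18 mm stand out and this centre is 5 mm above the nest's mouth.
- cap_top (a point): Centre of the top of the plunger's flat black cap, 32 mm in diameter, 70 mm above the bench when released. It moves straight down with the plunger.
- post_top (a point): Centre of the top of the slim fixed level post, 8 mm in diameter, 34 mm from the plunger's axis on the box's -x side; its top is 63 mm above the bench, 7 mm lower than the released cap.
- plunger (a joint): Travel of the dead-man plunger in m: 0 released, 0.007 cap level with the post, 0.014 right down at the stop. A spring pushes it back up: about 4 N to start it moving, 7.5 N at the level of the post, 11 N at the stop.
- loupe_center (a point): Centre of a loose black eye loupe, 30 mm in diameter, 31 mm high: a bystander.
- rod_tips (a point): Obstacle, fixed: a tool arch hangs two thin rods over the middle of the bench; tips 200 mm above the bench at x 0.58, y -0.09 m and x 0.62, y -0.14 m. They rise away from the robot and to the right to a thick black arch 0.38 m up at x 0.72 m. Go between capsules and demagnetiser on the robot's side of them: gripper at x below about 0.5 m while y is between -0.25 and 0 m.
- tin_center (a point): Centre of a loose round brass tin, 45 mm in diameter, 23 mm high: a bystander.

How it is judged:
By the outcome, as a careful person would: the job done as asked, in the order asked, and still so for the second after the job is handed in, while the arm keeps its last pose, push and grip.
It also fails if it takes over 72 s, if anything falls off the work surface, if the arm or the gripper's body presses on something with over 40 N, if the wrist force passes 120 N, or if a joint passes its speed limit or range.

ROBOT

A 6-joint arm with a two-finger parallel gripper is mounted at the origin on a cart in front of the work surface, level with it; the furniture and walls round the work are solid. World frame = base frame: x ahead of the robot, y to its left, z up, the work surface at z = 0. Lengths are in m, angles in rad, forces in N, time in s.
With the tool pointing down it reaches from about 0.35 to 0.975 m from the base axis. Payload 4.9 kg.
Tool frame: the origin (TCP) lies midway between the tips of the shut fingers; the grasp point (between the pads) lies 19 mm behind it; z points along the fingers, y is the line along which they close (so a half turn about z gives the same grasp; the last joint's range is limited). The gripper opens to 85 mm and grips with 20 to 120 N. Pads are 22 mm wide; open, the fingers measure 114 mm over their backs; the gripper's body (76 mm by 85 mm) begins 54 mm behind the grasp point. The pads swing forward as they close: fully open they stand 13 mm farther back than shut.
Start: joints at [1.174, 0.053, 1.613, -0, 1.476, -0.119], TCP at [0.171, 0.601, 0.206] pointing down, gripper open.
Joint ranges: [-3.01, 3.01], [-1.01, 2.22], [0.06, 2.58], [-1.02, 4.17], [0.09, 2.62], [-3.14, 3.14]. Speed limits (rad/s): [2.57, 2.57, 3.14, 3.14, 3.14, 3.14].

INTERFACE

Orientations are given as a unit quaternion [w, x, y, z].
In Python, from plant import state, grab_frame, camera_info, job_done, spot_in, masks_of, pinpoint gives the robot as it stands.
- The arm moves only by the shell command python3 -m handwheel 'ROWS' [OPENING]. ROWS is JSON, a list that holds one entry, the list of rows, each a list of 6 numbers: the shift along the world's x, y, z in m, then the turn, a rotation vector about the world's x, y, z in degrees. In form: [[[tx, ty, tz, ax, ay, az], ...]]. A call has 1 to 20 rows; each row shifts and turns the commanded pose from where the row before left it; what a row does not reach is not made up. A row lasts 1/12 s, in which the tool goes at most 41.7 mm and 7.16 degrees, less where a joint would pass 70% of its speed; a pose out of reach is approached as far as the arm can. A call is refused whole if a number of a shift passes 0.0417 or a number of a turn 7.16, either way. A call with a gripper value outside its range is refused whole. OPENING is the opening, from 0 (shut) to 1 (fully open), set as the call begins (- or left out, the last holds). The fingers move at their own pace and stop on an object; the grip force is fixed at half the most. Time passes only in rows, so rows that do not move let the fingers close. It gives the time, the measured TCP pose, the force, the opening and the grip force at its end, in the units of the state.
- state(): the state, without advancing time (a new reading comes with each control period).
- grab_frame(name): name is "scene" or "top" or "wrist"; returns (picture, depth): 384x512x3 uint8, blue, green, red; 384x512 float32, m along the optical axis (not along the pixel's ray), 0 where there is no reading.
- camera_info(name): a dict with "fx", "fy", "cx", "cy" (pixels), "distortion" ([k1, k2, p1, p2, k3] as OpenCV has them; the pictures are not rectified), "T" (4x4, takes a point from camera to world coordinates). Camera axes: x right, y up, looking along -z (the intrinsics and any distortion apply to the point x, -y, -z); pixel columns grow to the right and rows downward; lengths in m; the calibration is good to about 2 mm. A picture is of the moment at which its call begins: read the wrist's pose just before it. camera_info takes no time and is no camera call; for the wrist camera it gives the pose at the moment of the call.
- job_done(): hands the job in; it is judged then, once.
Trained networks look in the newest picture that a camera, given by its name, has taken for a name from the list of things; names that differ only in an ending like _2 or _b are one class to them, and where a whole thing is asked for, a point or a joint stands for the part that bears it (a point fixed in the world has none). Each returns a list of dicts, best first, with "conf" (0 to 1); they miss things now and then, are a little off and sometimes report something else, mostly with a low value. They report only what shows in the picture. A call takes as long as a camera call.
- spot_in(camera, thing): "box" ([left, top, width, height] in pixels, round what is visible of it).
- masks_of(camera, thing): "region" (384x512 bool, what is visible of it) and "box" ([left, top, width, height] in pixels, round what is visible of it).
- pinpoint(camera, thing): "position" ([column, row] in pixels: a listed point, or the origin of a listed thing).
The state is a dict: "time": time; "joint_pos": joint angles; "joint_vel": joint speeds; "joint_efforts": joint torques, N m; "tool_pos": TCP position; "tool_rot": TCP orientation; "contact_force": force on the tool from outside, world axes, zero at the start; "ft_torque": the same for the moment, N m; "gripper_width": opening from 0.0 (shut) to 1.0 (fully open); "grasp_force": force on a finger pad.
Only numpy, scipy, OpenCV 4.12 (cv2) and the standard library are available. Lean on these libraries where they do the work, as an engineer would, in place of code of your own. Each camera call takes 0.05 s, during which the arm holds its last target. There are 200 camera calls.

## Working session

There is one attempt and no reset: what is moved stays moved. The work goes in short steps, Python scripts to look and compute and a shell command to move; the robot and the scene stay as the last step left them, time stands still between calls to the robot, and variables do not carry over. Pictures are saved under pics/ and viewed, at most 10 in all, crops included, and the job is handed in when it is done.

```bash
mkdir -p pics
cat > h.py <<'E'
import numpy as np, cv2
from plant import *
def ray(cam,px,z=None,info=None):
    c=info or camera_info(cam); K=np.array([[c['fx'],0,c['cx']],[0,c['fy'],c['cy']],[0,0,1]])
    p=cv2.undistortPoints(np.array([[px]],float),K,np.array(c['distortion']))[0,0]
    T=np.array(c['T']); d=T[:3,:3]@np.array([p[0],-p[1],-1]); o=T[:3,3]
    return o+d*(z-o[2])/d[2]
Z=dict(round_nest=.03,square_nest=.03,round_center=.013,square_center=.013,cap_top=.07,post_top=.063,loupe_center=.0155,tin_center=.0115,tester=0)
def look(cam,things=Z):
    for t in things:
        for r in pinpoint(cam,t)[:2]:
            print(cam,t,round(r['conf'],2),np.round(r['position'],1),np.round(ray(cam,r['position'],Z[t]),4))
E
python3 - <<'E'
from h import *
for c in('top','scene'):
    i,d=grab_frame(c); cv2.imwrite(f'pics/{c}0.png',i); look(c)
s=state();print(s)
E
```

```text
top round_nest 0.82 [309.8 195.9] [ 0.5853 -0.3238  0.03  ]
top square_nest 0.56 [331.7 215.8] [ 0.5377 -0.3761  0.03  ]
top round_center 0.53 [146.6 242.2] [0.4725 0.0696 0.013 ]
top square_center 0.68 [145.1 242.3] [0.4723 0.0732 0.013 ]
top square_center 0.58 [225.5 248.4] [ 0.4586 -0.1215  0.013 ]
top cap_top 0.69 [356.6 241.5] [ 0.4776 -0.4253  0.07  ]
top cap_top 0.27 [145.5 243.2] [0.4721 0.0583 0.07  ]
top post_top 0.63 [347.9 246.8] [ 0.4652 -0.4066  0.063 ]
top loupe_center 0.53 [200.9 195.8] [ 0.5855 -0.0607  0.0155]
top tin_center 0.34 [309.1 195.6] [ 0.5875 -0.3247  0.0115]
top tester 0.93 [324.4 218.4] [ 0.5322 -0.3637  0.    ]
scene round_nest 0.82 [286.4 251.9] [ 0.5853 -0.3175  0.03  ]
scene square_nest 0.93 [283.6 274.6] [ 0.5379 -0.3681  0.03  ]
scene square_nest 0.71 [229.9 198.9] [ 0.5619 -0.0728  0.03  ]
scene round_center 0.7 [265.9 296.3] [ 0.4723 -0.3847  0.013 ]
scene round_center 0.53 [181.1 184.8] [0.4744 0.0784 0.013 ]
scene square_center 0.75 [206.4 229. ] [ 0.4541 -0.12    0.013 ]
scene cap_top 0.7 [279.8 296.5] [ 0.4795 -0.4277  0.07  ]
scene cap_top 0
[... 385 characters left out ...]
7401388e+00,  5.26953836e-02,  1.61289799e+00,  6.29576108e-06,
        1.47602518e+00, -1.19027260e-01]), 'joint_vel': array([-1.16624539e-03, -1.01056856e-04, -1.29131931e-05, -4.96361905e-04,
        7.15628100e-04,  3.73841521e-04]), 'joint_efforts': array([-7.92854044e-04, -3.93719244e+01, -3.70463741e+01, -9.94495554e-05,
        8.69300657e-04,  2.19532701e-06]), 'tool_pos': array([0.17137776, 0.60101833, 0.20600764]), 'tool_rot': array([-6.33297970e-06,  1.38431896e-01,  9.90371955e-01, -1.17220674e-05]), 'contact_force': array([ 0.11583859, -1.24633783,  0.2417001 ]), 'ft_torque': array([-0.02007406, -0.02662174,  0.05038706]), 'grasp_force': 0.0, 'gripper_width': 1.002716885248789}
```

Run:
```python
import cv2
a=cv2.imread('pics/top0.png')[150:310,90:410]; cv2.imwrite('pics/topc.png',cv2.resize(a,None,fx=2.5,fy=2.5,interpolation=3))
```

```text
(no output)
```

View pics/topc.png

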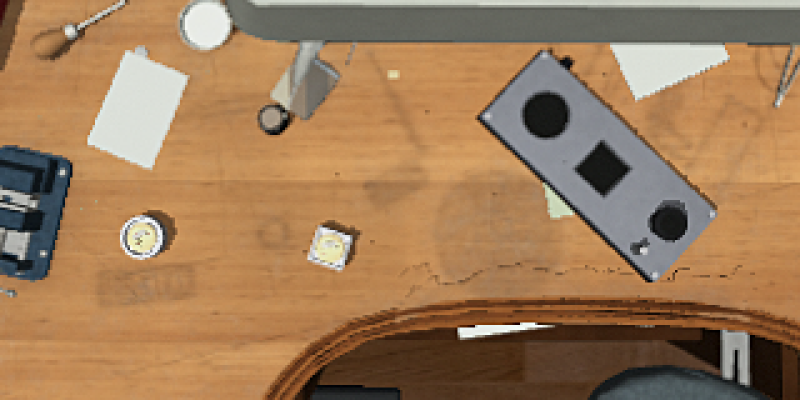

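View pics/scene0.png

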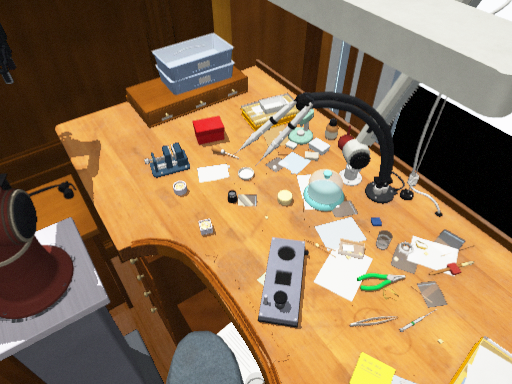

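```bash
python3 - <<'E'
from plant import *; import numpy as np
print(np.round(camera_info('wrist')['T'],3), camera_info('wrist')['fx'])
E
python3 -m handwheel '[[[0.005,-0.01,0,0,0,0],[0.01,-0.02,0,0,0,0],[0.015,-0.03,0,0,0,0],[0.015,-0.03,0,0,0,0],[0.015,-0.03,0,0,0,0],[0.015,-0.03,0,0,0,0],[0.015,-0.03,0,0,0,0],[0.015,-0.03,0,0,0,0],[0.015,-0.03,0,0,0,0],[0.015,-0.03,0,0,0,0],[0.015,-0.03,0,0,0,0],[0.015,-0.03,0,0,0,0],[0.015,-0.03,0,0,0,0],[0.015,-0.03,0,0,0,0],[0.015,-0.03,0,0,0,0],[0.015,-0.03,0,0,0,0],[0.015,-0.03,0,0,0,0],[0.015,-0.03,0,0,0,0],[0.01,-0.02,0,0,0,0],[0.005,-0.01,0,0,0,0]]]'
```

```text
[[ 0.274 -0.912 -0.306  0.094]
 [ 0.962  0.26   0.088  0.623]
 [-0.001 -0.318  0.948  0.374]
 [ 0.     0.     0.     1.   ]] 307.6951040615841
time: 2.67
tool_pos: [0.4418, 0.0583, 0.206]
tool_rot: [0.0, 0.14, 0.99, -0.0]
contact_force: [0.3, 0.4, 0.3]
gripper_width: 0.999
grasp_force: 0.0
```

Run:
```python
from h import *
i,d=grab_frame('wrist'); cv2.imwrite('pics/w1.png',i); look('wrist',['round_center','square_center','loupe_center'])
r=masks_of('wrist','round_center')
for q in r[:2]: 
    print(q['conf'],q['box'])
    m,_=cv2.minEnclosingCircle(np.argwhere(q['region'])[:,::-1].astype(np.float32)); print(m,ray('wrist',m,.013))
print(state()['joint_pos'])
```

```text
wrist round_center 0.59 [265.8 174.9] [0.4647 0.0743 0.013 ]
wrist square_center 0.98 [122.6 210.6] [ 0.4592 -0.1124  0.013 ]
wrist loupe_center 0.93 [196.7 279.5] [ 0.5805 -0.0526  0.0155]
wrist loupe_center 0.67 [  0.  292.9] [ 0.5292 -0.3474  0.0155]
0.58 [248.5, 158.9, 35.6, 36.3]
(264.38104248046875, 177.51608276367188) [0.46672409 0.07417579 0.013     ]
[-2.83046419e-02 -4.01414405e-01  2.01186289e+00  4.72786775e-04
  1.53147267e+00 -1.32241258e+00]
```

View pics/w1.png

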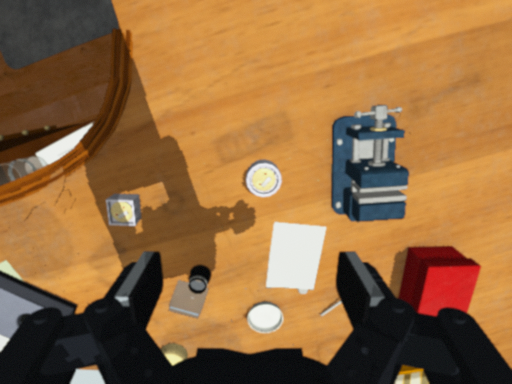

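```bash
cat >> h.py <<'E'
def crop(name,c,s,k):
    i,d=grab_frame('wrist'); info=camera_info('wrist'); return i,d,info
def circ(z=.026,lo=12,hi=40):
    i,d=grab_frame('wrist'); g=cv2.medianBlur(cv2.cvtColor(i,cv2.COLOR_BGR2GRAY),3)
    return i,d,g
E
python3 -m handwheel '[[[0,0.003,-0.01,0,0,0],[0.001,0.003,-0.02,0,0,0],[0.002,0.003,-0.02,0,0,0],[0.002,0.003,-0.02,0,0,0],[0.001,0.002,-0.01,0,0,0],[0,0,-0.006,0,0,0],[0,0,0,0,0,0]]]'
python3 - <<'E'
from h import *
i,d=grab_frame('wrist'); cv2.imwrite('pics/w2.png',i); look('wrist',['round_center'])
q=masks_of('wrist','round_center')[0]; print(q['conf'],q['box'])
(l,t,w,h)=np.array(q['box']).astype(int)
P=np.argwhere(q['region'])[:,::-1]
c=P.mean(0); print(c,ray('wrist',c,.024))
# depth cloud of rim
C=camera_info('wrist');T=np.array(C['T']);K=np.array([[C['fx'],0,C['cx']],[0,C['fy'],C['cy']],[0,0,1]])
v,u=np.mgrid[t-6:t+h+6,l-6:l+w+6]; uv=np.c_[u.ravel(),v.ravel()].astype(float)
n=cv2.undistortPoints(uv[:,None],K,np.array(C['distortion']))[:,0]; z=d[v,u].ravel()
X=(T[:3,:3]@(np.c_[n[:,0],-n[:,1],-np.ones(len(n))]*z[:,None]).T).T+T[:3,3]
R=X[(X[:,2]>.018)&(z>0)]; print(len(R),R.min(0),R.max(0),cv2.minEnclosingCircle(R[:,:2].astype(np.float32)),'bench z',np.median(X[X[:,2]<.01],0))
E
```

```text
time: 3.5
tool_pos: [0.4461, 0.0757, 0.1184]
tool_rot: [-0.001, 0.138, 0.99, -0.0]
contact_force: [-0.5, -0.1, 0.5]
gripper_width: 0.999
grasp_force: 0.0
wrist round_center 0.87 [245.7 201.3] [0.4673 0.0666 0.013 ]
0.63 [225.9, 181.2, 44.3, 45.1]
[248.38994801 204.37492779] [0.46773708 0.06920214 0.024     ]
1611 [0.44870156 0.04786525 0.01813649] [0.49038569 0.08946533 0.0305391 ] ((0.4693763852119446, 0.068601593375206), 0.021109826862812042) bench z [0.46608622 0.06086272 0.0015623 ]
```

```bash
python3 -m handwheel '[[[0.006,-0.002,-0.01,0,0,0],[0.006,-0.002,-0.015,0,0,0],[0.006,-0.002,-0.02,0,0,0],[0.005,-0.001,-0.02,0,0,0],[0,0,-0.02,0,0,0],[0,0,-0.015,0,0,0],[0,0,-0.008,0,0,0],[0,0,0,0,0,0]]]'
python3 -m handwheel '[[[0,0,0,0,0,0],[0,0,0,0,0,0],[0,0,0,0,0,0],[0,0,0,0,0,0],[0,0,0,0,0,0],[0,0,0,0,0,0],[0,0,0,0,0,0],[0,0,0,0,0,0],[0,0,0,0,0,0],[0,0,0,0,0,0]]]' 0.2
```

```text
time: 4.32
tool_pos: [0.4696, 0.0679, 0.011]
tool_rot: [-0.001, 0.139, 0.99, -0.0]
contact_force: [-0.4, -0.4, -0.0]
gripper_width: 1.003
grasp_force: 0.0
time: 5.15
tool_pos: [0.4703, 0.068, 0.0119]
tool_rot: [-0.0, 0.138, 0.99, -0.0]
contact_force: [-0.2, -0.0, -0.1]
gripper_width: 0.197
grasp_force: 0.0
```

Run:
```python
from h import *
i,d=grab_frame('wrist'); cv2.imwrite('pics/w3.png',i)
```

```text
(no output)
```

View pics/w3.png

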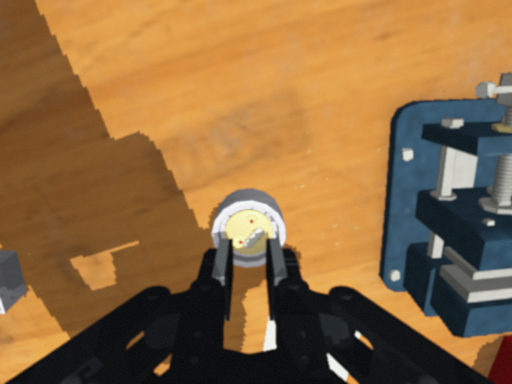

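```bash
cat >> h.py <<'E'
def cloud(d,info=None,cam='wrist'):
    C=info or camera_info(cam);T=np.array(C['T']);K=np.array([[C['fx'],0,C['cx']],[0,C['fy'],C['cy']],[0,0,1]])
    v,u=np.mgrid[0:384,0:512]; uv=np.c_[u.ravel(),v.ravel()].astype(float)
    n=cv2.undistortPoints(uv[:,None],K,np.array(C['distortion']))[:,0]; z=d.ravel()
    X=(T[:3,:3]@(np.c_[n[:,0],-n[:,1],-np.ones(len(n))]*z[:,None]).T).T+T[:3,3]
    X[z<=0]=np.nan
    return X.reshape(384,512,3)
E
python3 - <<'E'
from h import *
i,d=grab_frame('wrist'); look('wrist',['round_center']); X=cloud(d)
for p in [(230,215),(222,235),(250,205),(250,195),(250,235),(219,255),(279,255),(219,275),(279,275),(219,295),(250,150),(250,262),(250,320)]: print(p,np.round(X[p[1],p[0]],4))
s=state(); print(s['tool_pos'])
E
```

```text
wrist round_center 0.93 [248.7 226.7] [0.4677 0.0688 0.013 ]
(230, 215) [0.4548 0.0616 0.0199]
(222, 235) [0.4661 0.0532 0.0186]
(250, 205) [0.4501 0.0746 0.0251]
(250, 195) [0.4477 0.0753 0.0159]
(250, 235) [0.4685 0.0694 0.0228]
(219, 255) [0.4573 0.058  0.0583]
(279, 255) [0.4655 0.0839 0.0568]
(219, 275) [0.4573 0.0596 0.0748]
(279, 275) [0.4648 0.0825 0.0733]
(219, 295) [0.4575 0.0608 0.0876]
(250, 150) [ 0.4261  0.0815 -0.0009]
(250, 262) [0.4835 0.0651 0.026 ]
(250, 320) [ 0.5466  0.0473 -0.0012]
[0.4703379  0.06802064 0.01195178]
```

Run:
```python
from h import *
i,d=grab_frame('wrist'); X=cloud(d)
for r in range(228,276,4): print(r,[(c,*np.round(X[r,c]*1000).astype(int)) for c in (214,219,224,274,280,285)])
print(state()['gripper_width'],state()['grasp_force'])
```

```text
228 [(214, np.int64(458), np.int64(51), np.int64(24)), (219, np.int64(459), np.int64(54), np.int64(25)), (224, np.int64(462), np.int64(56), np.int64(19)), (274, np.int64(470), np.int64(83), np.int64(19)), (280, np.int64(467), np.int64(87), np.int64(26)), (285, np.int64(469), np.int64(90), np.int64(25))]
232 [(214, np.int64(460), np.int64(51), np.int64(26)), (219, np.int64(462), np.int64(53), np.int64(22)), (224, np.int64(464), np.int64(55), np.int64(19)), (274, np.int64(473), np.int64(83), np.int64(18)), (280, np.int64(470), np.int64(86), np.int64(25)), (285, np.int64(471), np.int64(89), np.int64(26))]
236 [(214, np.int64(462), np.int64(50), np.int64(26)), (219, np.int64(464), np.int64(52), np.int64(23)), (224, np.int64(467), np.int64(54), np.int64(18)), (274, np.int64(475), np.int64(82), np.int64(19)), (280, np.int64(473), np.int64(86), np.int64(25)), (285, np.int64(473), np.int64(88), np.int64(25))]
240 [(214, np.int64(465), np.int64(49), np.int64(25)), (219, np.int64(458), np.int64(56), np.int64(42)), (224, np.int64(458), np.int64(59), np.int64(44)), (274, np.int64(465), np.int64(
[... 1881 characters left out ...]
), np.int64(65)), (285, np.int64(470), np.int64(85), np.int64(58))]
268 [(214, np.int64(457), np.int64(57), np.int64(69)), (219, np.int64(458), np.int64(59), np.int64(68)), (224, np.int64(458), np.int64(61), np.int64(69)), (274, np.int64(465), np.int64(81), np.int64(68)), (280, np.int64(464), np.int64(83), np.int64(69)), (285, np.int64(469), np.int64(85), np.int64(63))]
272 [(214, np.int64(457), np.int64(57), np.int64(73)), (219, np.int64(458), np.int64(59), np.int64(71)), (224, np.int64(458), np.int64(61), np.int64(72)), (274, np.int64(464), np.int64(81), np.int64(72)), (280, np.int64(465), np.int64(83), np.int64(71)), (285, np.int64(465), np.int64(85), np.int64(72))]
0.1973868321978535 0.0
```

```bash
python3 -m handwheel '[[[0,0,0,0,0,0],[0,0,0,0,0,0],[0,0,0,0,0,0],[0,0,0,0,0,0],[0,0,0,0,0,0],[0,0,0,0,0,0],[0,0,0,0,0,0],[0,0,0,0,0,0]]]' 0.8
python3 - <<'E'
from h import *
i,d=grab_frame('wrist'); cv2.imwrite('pics/w4.png',i); X=cloud(d)
s=state()
Y=(X-s['tool_pos'])@np.array([[.274,.962,0],[-.962,.274,0],[0,0,1]]).T  # tool y, tool x, up
for lo,hi in((-60,-20),(20,60)):
    m=(Y[...,0]*1e3>lo)&(Y[...,0]*1e3<hi)&(abs(Y[...,1])<.02)&(X[...,2]>.005)&(X[...,2]<.12)
    P=Y[m]*1e3; o=np.argsort(P[:,2])
    print(len(P)); print(np.round(P[o][::max(1,len(o)//14)]))
E
```

```text
time: 6.02
tool_pos: [0.4704, 0.068, 0.012]
tool_rot: [-0.0, 0.138, 0.99, 0.0]
contact_force: [-0.5, 0.2, -0.5]
gripper_width: 0.804
grasp_force: 0.0
9885
[[-20.  -1.  12.]
 [-34.   5.  50.]
 [-39.   9.  62.]
 [-34.   7.  70.]
 [-50.   6.  80.]
 [-45.  -3.  84.]
 [-47.  -6.  86.]
 [-53.  -7.  87.]
 [-31.  11.  89.]
 [-40.  10.  92.]
 [-55.  10.  96.]
 [-55.  11.  99.]
 [-34.  12. 103.]
 [-23.  16. 105.]
 [-26.  16. 108.]]
9731
[[ 20.   7.  11.]
 [ 44.   5.  50.]
 [ 39.   9.  61.]
 [ 36.   9.  70.]
 [ 41.  11.  80.]
 [ 46.  -2.  84.]
 [ 48.   2.  86.]
 [ 52.   1.  87.]
 [ 55.  -9.  89.]
 [ 55.   9.  91.]
 [ 55.   8.  96.]
 [ 54.  10.  99.]
 [ 25.  15. 103.]
 [ 56.   5. 105.]
 [ 56.   8. 108.]]
```

View pics/w4.png

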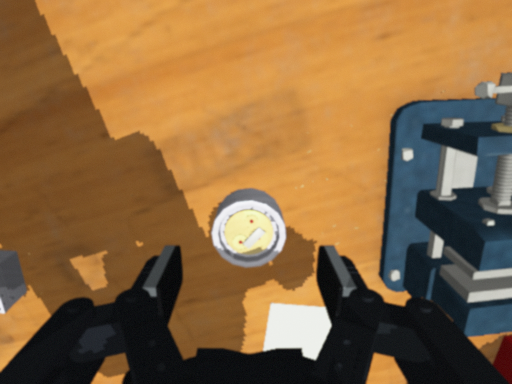

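```bash
python3 -m handwheel '[[[0,0,-0.006,0,0,0],[0,0,-0.006,0,0,0],[0,0,-0.006,0,0,0],[0,0,-0.006,0,0,0],[0,0,-0.004,0,0,0],[0,0,0,0,0,0],[0,0,0,0,0,0]]]'
python3 - <<'E'
from h import *
i,d=grab_frame('wrist'); X=cloud(d)
s=state();print(s['tool_pos'],s['contact_force'])
for r in range(225,290,5): print(r,[(c,*(np.round(X[r,c]*1000).tolist())) for c in (165,172,178,325,332)])
E
```

```text
time: 6.65
tool_pos: [0.47, 0.068, -0.0165]
tool_rot: [-0.001, 0.138, 0.99, -0.0]
contact_force: [-0.3, -0.4, 0.2]
gripper_width: 0.8
grasp_force: 0.0
[ 0.47037163  0.06802565 -0.01611979] [ 0.41375192 -0.35231315 -0.20480734]
225 [(165, 448.0, 27.0, -1.0), (172, 449.0, 31.0, -0.0), (178, 450.0, 34.0, -2.0), (325, 472.0, 111.0, -1.0), (332, 474.0, 115.0, -3.0)]
230 [(165, 451.0, 26.0, -1.0), (172, 452.0, 29.0, -2.0), (178, 452.0, 33.0, -0.0), (325, 475.0, 110.0, -1.0), (332, 476.0, 114.0, -1.0)]
235 [(165, 454.0, 25.0, -1.0), (172, 455.0, 28.0, -1.0), (178, 455.0, 32.0, -0.0), (325, 478.0, 110.0, -0.0), (332, 479.0, 114.0, -0.0)]
240 [(165, 457.0, 23.0, -2.0), (172, 458.0, 27.0, -1.0), (178, 459.0, 30.0, -1.0), (325, 481.0, 109.0, -1.0), (332, 483.0, 113.0, -2.0)]
245 [(165, 450.0, 32.0, 21.0), (172, 461.0, 26.0, -1.0), (178, 461.0, 30.0, -1.0), (325, 484.0, 109.0, -1.0), (332, 485.0, 112.0, -1.0)]
250 [(165, 450.0, 33.0, 26.0), (172, 451.0, 36.0, 25.0), (178, 454.0, 37.0, 21.0), (325, 471.0, 105.0, 25.0), (332, 472.0, 108.0, 26.0)]
255 [(165, 451.0, 34.0, 29.0), (172, 452.0, 37.0, 3
[... 207 characters left out ...]
, 106.0, 34.0)]
265 [(165, 452.0, 36.0, 37.0), (172, 455.0, 37.0, 34.0), (178, 461.0, 35.0, 24.0), (325, 474.0, 103.0, 32.0), (332, 471.0, 105.0, 39.0)]
270 [(165, 452.0, 37.0, 41.0), (172, 457.0, 36.0, 34.0), (178, 463.0, 35.0, 25.0), (325, 476.0, 102.0, 33.0), (332, 471.0, 104.0, 42.0)]
275 [(165, 452.0, 38.0, 46.0), (172, 459.0, 36.0, 35.0), (178, 465.0, 34.0, 25.0), (325, 480.0, 102.0, 32.0), (332, 472.0, 104.0, 43.0)]
280 [(165, 454.0, 38.0, 46.0), (172, 461.0, 35.0, 36.0), (178, 467.0, 34.0, 27.0), (325, 481.0, 101.0, 34.0), (332, 474.0, 103.0, 44.0)]
285 [(165, 455.0, 37.0, 48.0), (172, 463.0, 35.0, 36.0), (178, 470.0, 33.0, 27.0), (325, 482.0, 100.0, 35.0), (332, 477.0, 103.0, 44.0)]
```

```bash
python3 -m handwheel '[[[0,0,-0.004,0,0,0],[0,0,0,0,0,0]]]' 
python3 -m handwheel '[[[0,0,0,0,0,0],[0,0,0,0,0,0],[0,0,0,0,0,0],[0,0,0,0,0,0],[0,0,0,0,0,0],[0,0,0,0,0,0],[0,0,0,0,0,0],[0,0,0,0,0,0]]]' 0.2
```

```text
time: 6.87
tool_pos: [0.4703, 0.068, -0.0203]
tool_rot: [-0.0, 0.138, 0.99, -0.0]
contact_force: [0.2, 0.8, -0.3]
gripper_width: 0.798
grasp_force: 0.0
time: 7.53
tool_pos: [0.471, 0.068, -0.0195]
tool_rot: [0.001, 0.138, 0.99, 0.0]
contact_force: [0.1, 1.0, 4.6]
gripper_width: 0.458
grasp_force: 60.5
```

```bash
python3 -m handwheel '[[[0,0,0.005,0,0,0],[0,0,0.015,0,0,0],[-0.003,0,0.025,0,0,0],[-0.007,-0.003,0.025,0,0,0],[-0.007,-0.01,0.025,0,0,-2],[-0.006,-0.015,0.015,0,0,-5],[-0.004,-0.02,0,0,0,-7],[-0.003,-0.022,0,0,0,-7],[0,-0.022,0,0,0,-7],[0,-0.022,0,0,0,-7],[0,-0.022,0,0,0,-7],[0,-0.022,0,0,0,-7],[0,-0.022,0,0,0,-7],[0,-0.022,0,0,0,-7],[0,-0.022,0,0,0,-7],[0,-0.022,0,0,0,-7],[0,-0.022,0,0,0,-7],[0,-0.022,0,0,0,-7],[0,-0.022,0,0,0,-7],[0,-0.022,0,0,0,-7]]]' 
python3 -m handwheel '[[[0.005,-0.02,0,0,0,-7],[0.01,-0.018,0,0,0,-7],[0.015,-0.014,0,0,0,-7],[0.018,-0.006,0,0,0,-1.5],[0.018,0,0,0,0,0],[0.015,0,0,0,0,0],[0.008,0,0,0,0,0],[0,0,0,0,0,0],[0,0,0,0,0,0]]]'
```

```text
time: 9.2
tool_pos: [0.4395, -0.2665, 0.0892]
tool_rot: [-0.001, 0.872, 0.49, -0.0]
contact_force: [0.5, 0.5, -0.3]
gripper_width: 0.456
grasp_force: 60.4
time: 9.95
tool_pos: [0.5288, -0.3235, 0.0894]
tool_rot: [-0.001, 0.949, 0.314, -0.001]
contact_force: [-1.4, 0.4, -0.5]
gripper_width: 0.452
grasp_force: 60.4
```

```bash
cat >> h.py <<'E'
def tester(X,img=None):
    # top face level, nest holes: pixels darker/deeper
    return None
E
python3 - <<'E'
from h import *
i,d=grab_frame('wrist'); cv2.imwrite('pics/w5.png',i); look('wrist',['round_nest','square_nest','cap_top','post_top','round_center'])
np.save('d5.npy',d); np.save('T5.npy',camera_info('wrist')['T'])
X=cloud(d); z=X[...,2]
m=(z>.026)&(z<.034); m=cv2.morphologyEx(m.astype(np.uint8),cv2.MORPH_OPEN,np.ones((3,3)))
n,l,st,c=cv2.connectedComponentsWithStats(m); k=1+st[1:,4].argmax(); P=X[l==k]; 
print(len(P),np.median(P[:,2]),cv2.minAreaRect(P[:,:2].astype(np.float32)))
hole=(z>.010)&(z<.026)
n,l,st,c=cv2.connectedComponentsWithStats(hole.astype(np.uint8))
for k in range(1,n):
    if st[k,4]>150: print(st[k],np.round(np.median(X[l==k],0),4))
print(state()['tool_pos'])
E
```

```text
wrist round_nest 0.92 [290.7 139.2] [ 0.586  -0.3205  0.03  ]
wrist square_nest 0.58 [299.7 231.4] [ 0.5319 -0.374   0.03  ]
wrist post_top 0.84 [277.9 333.5] [ 0.4608 -0.4045  0.063 ]
wrist round_center 0.84 [249.8 250.7] [ 0.4859 -0.3579  0.013 ]
16182 0.031000050149288028 ((0.5513201951980591, -0.35766467452049255), (0.1937423050403595, 0.09042283892631531), 46.59297561645508)
[452   0  60  57 566] [ 0.7271 -0.3761  0.0156]
[348  90  12  17 174] [ 0.6387 -0.3413  0.0199]
[  0  94  19  42 389] [ 0.47   -0.1297  0.0162]
[ 260  106   60   62 2832] [ 0.5871 -0.3202  0.0233]
[ 275  204   52   44 1519] [ 0.5369 -0.3763  0.0235]
[ 468  314   44   56 1143] [ 0.5476 -0.6495  0.0105]
[ 0.5288467  -0.32394727  0.09005451]
```

View pics/w5.png

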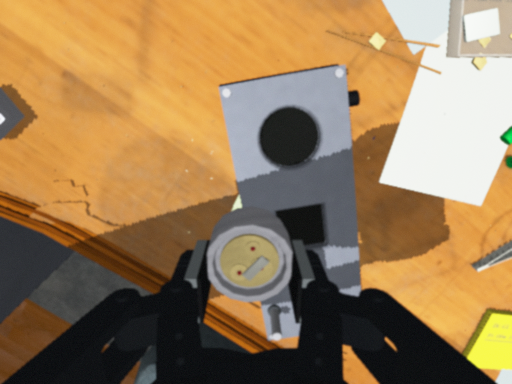

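```bash
cat >> h.py <<'E'
def mouth(i,box,z=.030):
    l,t,w,h=box; g=cv2.cvtColor(i,cv2.COLOR_BGR2GRAY)[t:t+h,l:l+w]
    th,b=cv2.threshold(g,50,255,cv2.THRESH_BINARY_INV)
    cs,_=cv2.findContours(b,cv2.RETR_EXTERNAL,cv2.CHAIN_APPROX_NONE); c=max(cs,key=cv2.contourArea)[:,0]+[l,t]
    return np.array([ray('wrist',p,z)[:2] for p in c],np.float32)
def rim(X,zlo,zhi,c,r=.03):
    m=(X[...,2]>zlo)&(X[...,2]<zhi)&(np.hypot(X[...,0]-c[0],X[...,1]-c[1])<r)
    return X[m]
E
python3 - <<'E'
from h import *
i=cv2.imread('pics/w5.png'); d=np.load('d5.npy'); X=cloud(d)
P=mouth(i,(245,90,90,85)); print('round nest',cv2.minEnclosingCircle(P),cv2.fitEllipse(P))
for q in [(249,217),(217,250),(285,262),(249,262),(249,292),(249,240)]: print(q,np.round(X[q[1],q[0]],4))
# box side edges: fit
z=X[...,2]; m=((z>.026)&(z<.036)).astype(np.uint8); m[200:]=0; m[:,:215]=0
cs,_=cv2.findContours(m,cv2.RETR_EXTERNAL,cv2.CHAIN_APPROX_NONE); c=max(cs,key=cv2.contourArea)[:,0]
Q=np.array([ray('wrist',p,.03)[:2] for p in c if p[1]<198],np.float32)
print(cv2.minAreaRect(Q), state()['tool_pos'])
E
```

```text
round nest ((0.586431086063385, -0.31893855333328247), 0.02162601239979267) ((0.5865281820297241, -0.31873559951782227), (0.041656751185655594, 0.042052481323480606), 128.11898803710938)
(249, 217) [ 0.5506 -0.3091  0.1254]
(217, 250) [ 0.5295 -0.3059  0.1297]
(285, 262) [ 0.5456 -0.3334  0.1347]
(249, 262) [ 0.5341 -0.3213  0.1315]
(249, 292) [ 0.5204 -0.3314  0.1314]
(249, 240) [ 0.5439 -0.314   0.1326]
((0.5834559202194214, -0.32363876700401306), (0.1002291589975357, 0.09048361331224442), 46.60245895385742) [ 0.5288467  -0.32394727  0.09005451]
```

```bash
cat >> h.py <<'E'
from scipy.optimize import least_squares
def heldrim(X,box,zt,r=.021,dz=.004):
    l,t,w,h=box; S=X[t:t+h,l:l+w].reshape(-1,3); S=S[abs(S[:,2]-zt)<dz][:,:2]
    return S
E
python3 - <<'E'
from h import *
i=cv2.imread('pics/w5.png'); d=np.load('d5.npy'); X=cloud(d)
g=cv2.medianBlur(cv2.cvtColor(i,cv2.COLOR_BGR2GRAY),3)
# movement disc (yellow) outline + rim outline in image
hsv=cv2.cvtColor(i,cv2.COLOR_BGR2HSV); 
y=cv2.inRange(hsv,(15,50,90),(40,255,255)); y[:205]=0;y[310:]=0;y[:,:200]=0;y[:,300:]=0
cs,_=cv2.findContours(cv2.morphologyEx(y,cv2.MORPH_CLOSE,np.ones((9,9))),cv2.RETR_EXTERNAL,cv2.CHAIN_APPROX_NONE); c=cv2.convexHull(max(cs,key=cv2.contourArea))[:,0]
zz=np.median(X[245:280,235:265,2]); print('mov z',zz,cv2.boundingRect(c))
for z in(zz,):
  P=np.array([ray('wrist',p,z)[:2] for p in c],np.float32); print(cv2.minEnclosingCircle(P))
S=X[210:305,205:295].reshape(-1,3); S=S[(S[:,2]>.1325)&(S[:,2]<.138)]
cc=np.array(cv2.minEnclosingCircle(P)[0]); rr=np.hypot(*(S[:,:2]-cc).T); S=S[(rr>.015)&(rr<.024)]
print(len(S),cv2.minEnclosingCircle(S[:,:2].astype(np.float32)),S.mean(0))
C=camera_info('wrist');print(np.round(C['T'],3)); print(state()['tool_pos'])
E
```

```text
mov z nan (220, 234, 59, 53)
((nan, nan), nan)
0 ((0.0, 0.0), 0.0) [nan nan nan]
[[ 0.596  0.761  0.256  0.596]
 [-0.803  0.565  0.19  -0.275]
 [ 0.    -0.319  0.948  0.258]
 [ 0.     0.     0.     1.   ]]
[ 0.5288467  -0.32394727  0.09005451]<stdin>:13: RuntimeWarning: Mean of empty slice.
  ret = um.true_divide(
```

Run:
```python
from h import *
i=cv2.imread('pics/w5.png'); d=np.load('d5.npy'); X=cloud(d)
hsv=cv2.cvtColor(i,cv2.COLOR_BGR2HSV); 
y=cv2.inRange(hsv,(15,50,90),(40,255,255)); y[:205]=0;y[310:]=0;y[:,:200]=0;y[:,300:]=0
cs,_=cv2.findContours(cv2.morphologyEx(y,cv2.MORPH_CLOSE,np.ones((9,9))),cv2.RETR_EXTERNAL,cv2.CHAIN_APPROX_NONE); c=cv2.convexHull(max(cs,key=cv2.contourArea))[:,0]
zz=np.nanmedian(X[245:280,235:265,2]); print('mov z',zz)
P=np.array([ray('wrist',p,zz)[:2] for p in c],np.float32); print(cv2.minEnclosingCircle(P))
S=X[205:310,200:300].reshape(-1,3); S=S[(S[:,2]>zz+.0015)&(S[:,2]<zz+.006)]
cc=np.array(cv2.minEnclosingCircle(P)[0]); rr=np.hypot(*(S[:,:2]-cc).T); S=S[(rr>.014)&(rr<.0225)]
f=least_squares(lambda p:np.hypot(*(S[:,:2]-p).T)-.0195,cc,loss='soft_l1',f_scale=.001); 
print(len(S),np.round(f.x,4),S.mean(0))
```

```text
mov z 0.13240571313764216
((0.5349551439285278, -0.320513516664505), 0.014230700209736824)
1735 [ 0.5345 -0.321 ] [ 0.53525154 -0.32031083  0.134894  ]
```

Run:
```python
from h import *
i=cv2.imread('pics/w5.png'); d=np.load('d5.npy'); X=cloud(d)
S=X[205:310,200:300].reshape(-1,3); S=S[(S[:,2]>.130)&(S[:,2]<.139)]
rr=np.hypot(*(S[:,:2]-[.5345,-.321]).T)
for lo,hi in((0,.013),(.0165,.0205)):
    Q=S[(rr>lo)&(rr<hi)]; q=Q-Q.mean(0)
    tx=np.array([.8,.6]);ty=np.array([.6,-.8])
    A=np.c_[q[:,:2]@tx,q[:,:2]@ty]; print(len(Q),Q.mean(0),np.degrees(np.linalg.lstsq(A,q[:,2],rcond=None)[0]))
# seam: pads: fingers' tip positions in tool frame
Y=(X-state()['tool_pos']); a=Y[...,:2]@tx; b=Y[...,:2]@ty
for r in range(240,300,6): print(r,[(c,*np.round(1e3*np.array([a[r,c],b[r,c],X[r,c,2]])).tolist()) for c in (196,204,296,304)])
```

```text
2079 [ 0.53500255 -0.32061615  0.13222433] [-1.15864208  1.27261919]
2354 [ 0.53497697 -0.32046764  0.1340786 ] [0.34804373 0.12652703]
240 [(196, -51.0, -49.0, -1.0), (204, 12.0, -21.0, 121.0), (296, 12.0, 25.0, 121.0), (304, -39.0, 48.0, 23.0)]
246 [(196, 12.0, -24.0, 127.0), (204, 12.0, -20.0, 128.0), (296, 12.0, 23.0, 128.0), (304, -45.0, 48.0, 23.0)]
252 [(196, 11.0, -24.0, 132.0), (204, 12.0, -20.0, 134.0), (296, 12.0, 23.0, 133.0), (304, 12.0, 26.0, 133.0)]
258 [(196, 13.0, -22.0, 139.0), (204, 12.0, -19.0, 138.0), (296, 11.0, 22.0, 137.0), (304, 12.0, 26.0, 138.0)]
264 [(196, 12.0, -22.0, 144.0), (204, 12.0, -18.0, 144.0), (296, 12.0, 21.0, 144.0), (304, 12.0, 25.0, 144.0)]
270 [(196, 12.0, -21.0, 148.0), (204, 10.0, -18.0, 145.0), (296, 13.0, 20.0, 149.0), (304, 12.0, 24.0, 149.0)]
276 [(196, 13.0, -20.0, 153.0), (204, 7.0, -18.0, 145.0), (296, 11.0, 20.0, 151.0), (304, 12.0, 23.0, 152.0)]
282 [(196, 11.0, -20.0, 155.0), (204, 4.0, -19.0, 145.0), (296, 8.0, 20.0, 152.0), (304, 10.0, 23.0, 154.0)]
288 [(196, 8.0, -20.0, 155.0), (204, 2.0, -18.0, 146.0), (296, 5.0, 20.0, 151.0), (304, 9.0, 23.0, 156.0)]
294 [(196, 7.0, -20.0, 157.0), (204, -0.0, -18.0, 147.0), (296, 3.0, 21.0, 151.0), (304, 7.0, 23.0, 158.0)]
```

```bash
python3 -m handwheel '[[[0.008,0,0,0,0,5],[0.015,0.001,-0.005,0,0,5],[0.015,0,-0.01,0,0,0],[0.0144,0,-0.01,0,0,0],[0,0,-0.015,0,0,0],[0,0,-0.01,0,0,0],[0,0,0,0,0,0],[0,0,0,0,0,0],[0,0,0,0,0,0]]]'
cat >> h.py <<'E'
def yellow(i,X,c=(249,262),w=55):
    y=cv2.inRange(cv2.cvtColor(i,cv2.COLOR_BGR2HSV),(15,50,90),(40,255,255)); m=np.zeros_like(y); m[c[1]-w:c[1]+w,c[0]-w:c[0]+w]=1; y*=m
    cs,_=cv2.findContours(cv2.morphologyEx(y,cv2.MORPH_CLOSE,np.ones((9,9))),cv2.RETR_EXTERNAL,cv2.CHAIN_APPROX_NONE); k=cv2.convexHull(max(cs,key=cv2.contourArea))[:,0]
    b=cv2.boundingRect(k); z=np.nanmedian(X[b[1]+b[3]//3:b[1]+2*b[3]//3,b[0]+b[2]//3:b[0]+2*b[2]//3,2])
    return k,z
def rimfit(X,c,z,box=(205,310,200,300),r0=.0195):
    S=X[box[0]:box[1],box[2]:box[3]].reshape(-1,3); S=S[(S[:,2]>z+.0015)&(S[:,2]<z+.006)]
    rr=np.hypot(*(S[:,:2]-c).T); S=S[(rr>.014)&(rr<.0225)]
    return least_squares(lambda p:np.hypot(*(S[:,:2]-p).T)-r0,c,loss='soft_l1',f_scale=.001).x
E
python3 - <<'E'
from h import *
i,d=grab_frame('wrist'); cv2.imwrite('pics/w6.png',i);np.save('d6.npy',d); X=cloud(d)
k,z=yellow(i,X); P=np.array([ray('wrist',p,z)[:2] for p in k],np.float32); c=cv2.minEnclosingCircle(P)[0]
print('caps',c,z,rimfit(X,np.array(c),z))
s=state(); print(s['tool_pos'],s['tool_rot'])
E
```

```text
time: 11.0
tool_pos: [0.5813, -0.3232, 0.0403]
tool_rot: [0.0, 0.919, 0.395, -0.0]
contact_force: [0.6, -0.3, -0.4]
gripper_width: 0.454
grasp_force: 60.4
caps (0.5870546698570251, -0.31945306062698364) 0.08296948945569657 [ 0.58677636 -0.3197445 ]
[ 0.58171211 -0.32341175  0.04086781] [4.84362111e-04 9.18597684e-01 3.95193615e-01 2.59597833e-04]
```

View pics/w6.png

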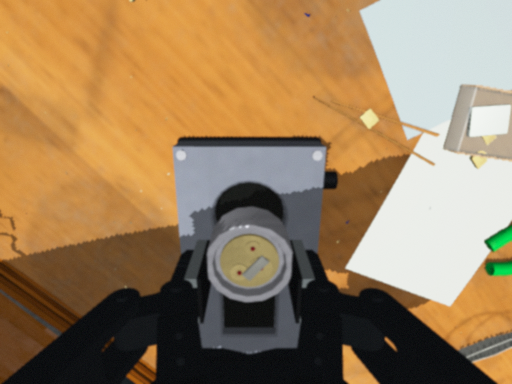

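Run:
```python
from h import *
i=cv2.imread('pics/w6.png'); g=cv2.cvtColor(i,cv2.COLOR_BGR2GRAY).astype(int)
e=[]
for c in range(225,276,3):
    col=g[160:206,c]; r=160+np.argmax(-np.diff(col)); e.append((c,r+.5))
P=np.array([ray('wrist',p,.03)[:2] for p in e])
f=least_squares(lambda p:np.hypot(*(P-p).T)-.023,[.5865,-.3188],loss='soft_l1',f_scale=.0005)
print(e,f.x,np.abs(f.fun).mean())
# end edge
E=[]
for c in range(190,315,8):
    col=g[132:162,c]; E.append(ray('wrist',(c,132+np.argmax(np.diff(col))+.5),.03)[:2])
E=np.array(E); vx,vy,x0,y0=cv2.fitLine(E.astype(np.float32),cv2.DIST_HUBER,0,.01,.01).ravel()
print('edge ang',np.degrees(np.arctan2(vy,vx)))
n=np.array([-vy,vx]); print('dist edge to caps', (np.array([.5869,-.3196])-[x0,y0])@n, 'nest',(f.x-[x0,y0])@n)
```

```text
[(225, np.float64(190.5)), (228, np.float64(187.5)), (231, np.float64(186.5)), (234, np.float64(184.5)), (237, np.float64(183.5)), (240, np.float64(182.5)), (243, np.float64(182.5)), (246, np.float64(181.5)), (249, np.float64(181.5)), (252, np.float64(181.5)), (255, np.float64(182.5)), (258, np.float64(182.5)), (261, np.float64(184.5)), (264, np.float64(185.5)), (267, np.float64(186.5)), (270, np.float64(188.5)), (273, np.float64(190.5))] [ 0.58679734 -0.31932076] 0.00018583005716465412
edge ang -43.41031
dist edge to caps -0.044791345536409996 nest -0.04465903789750879
```

```bash
python3 -m handwheel '[[[0,0,-0.007,0,0,0],[0,0,-0.01,0,0,0],[0,0,-0.009,0,0,0],[0,0,-0.005,0,0,0],[0,0,-0.002,0,0,0],[0,0,0,0,0,0],[0,0,0,0,0,0]]]'
python3 -m handwheel '[[[0,0,-0.001,0,0,0],[0,0,-0.001,0,0,0],[0,0,-0.001,0,0,0],[0,0,0,0,0,0]]]'
```

```text
time: 11.63
tool_pos: [0.5818, -0.3229, 0.0068]
tool_rot: [-0.0, 0.918, 0.395, -0.0]
contact_force: [-0.1, 0.4, -1.0]
gripper_width: 0.454
grasp_force: 60.4
time: 11.97
tool_pos: [0.5818, -0.323, 0.004]
tool_rot: [0.0, 0.919, 0.395, 0.0]
contact_force: [0.5, 0.1, -0.6]
gripper_width: 0.455
grasp_force: 60.4
```

```bash
python3 -m handwheel '[[[0,0,-0.001,0,0,0],[0,0,-0.0005,0,0,0],[0,0,0,0,0,0]]]'
python3 -m handwheel '[[[0,0,-0.0005,0,0,0],[0,0,-0.0005,0,0,0],[0,0,0,0,0,0]]]'
```

```text
time: 12.22
tool_pos: [0.582, -0.3231, 0.0035]
tool_rot: [0.0, 0.918, 0.395, 0.0]
contact_force: [-2.0, 1.5, 4.7]
gripper_width: 0.455
grasp_force: 63.1
time: 12.47
tool_pos: [0.582, -0.3231, 0.0034]
tool_rot: [-0.0, 0.918, 0.395, -0.0]
contact_force: [-5.3, 3.4, 9.2]
gripper_width: 0.46
grasp_force: 65.0
```

```bash
python3 -m handwheel '[[[0,0,0,0,0,0],[0,0,0,0,0,0],[0,0,0,0,0,0],[0,0,0,0,0,0]]]' 0.8
python3 -m handwheel '[[[0,0,0.005,0,0,0],[0,0,0.015,0,0,0],[0,0,0.02,0,0,0],[0,0,0.02,0,0,0],[0,0,0.02,0,0,0],[0,0,0.01,0,0,0],[0,0,0,0,0,0]]]'
python3 - <<'E'
from h import *
i,d=grab_frame('wrist'); cv2.imwrite('pics/w7.png',i);np.save('d7.npy',d); X=cloud(d)
k,z=yellow(i,X,(249,190),60); P=np.array([ray('wrist',p,z)[:2] for p in k],np.float32); c=np.array(cv2.minEnclosingCircle(P)[0])
print('caps',c,z)
S=X.reshape(-1,3); rr=np.hypot(*(S[:,:2]-c).T)
for lo,hi in((0,.011),(.017,.0203)):
    Q=S[(rr>lo)&(rr<hi)&(S[:,2]>.038)&(S[:,2]<.055)]; q=Q-Q.mean(0); print(len(Q),Q.mean(0),np.degrees(np.linalg.lstsq(q[:,:2],q[:,2],rcond=None)[0]))
Q=S[(rr>.028)&(rr<.036)&(S[:,2]>.02)&(S[:,2]<.045)]; print('top face',np.nanmedian(Q[:,2]))
print(state()['joint_pos'])
E
```

```text
time: 12.8
tool_pos: [0.5816, -0.3228, 0.001]
tool_rot: [-0.0, 0.919, 0.395, -0.0]
contact_force: [0.1, 0.0, -0.1]
gripper_width: 0.801
grasp_force: 0.0
time: 13.38
tool_pos: [0.584, -0.3246, 0.0965]
tool_rot: [0.003, 0.918, 0.395, 0.002]
contact_force: [0.3, -0.2, 0.0]
gripper_width: 0.802
grasp_force: 0.0
caps [ 0.58622277 -0.31889343] 0.04321485990172069
627 [ 0.5864433  -0.31870948  0.04339205] [-0.30225132 -3.46738608]
813 [ 0.58666347 -0.31881948  0.04489328] [-0.37339387 -0.00087068]
top face 0.02783027157933407
[-6.18498776e-01  2.33676326e-01  1.60550775e+00 -1.56673643e-05
  1.29824743e+00  1.39247963e-01]
```

```bash
python3 -m handwheel '[[[-0.01,0,0.002,0,0,0],[-0.02,0.002,0.002,0,0,0],[-0.025,0.004,0,0,0,3],[-0.025,0.008,0,0,0,3],[-0.025,0.014,0,0,0,3],[-0.02,0.02,0,0,0,3],[-0.01,0.025,0,0,0,3],[-0.004,0.025,0,0,0,3],[0,0.025,0,0,0,3],[0,0.025,0,0,0,3],[0,0.025,0,0,0,3],[0,0.025,0,0,0,0],[0,0.018,0,0,0,0],[0,0.008,0,0,0,0],[0,0,0,0,0,0],[0,0,0,0,0,0]]]' 0.9
python3 - <<'E'
from h import *
i,d=grab_frame('wrist'); cv2.imwrite('pics/w8.png',i);np.save('d8.npy',d); X=cloud(d)
look('wrist',['square_center'])
q=masks_of('wrist','square_center')[0]; print(q['conf'],q['box'])
l,t,w,h=np.array(q['box']).astype(int)
S=X[max(t-5,0):t+h+5,max(l-5,0):l+w+5].reshape(-1,3); S=S[(S[:,2]>.017)&(S[:,2]<.035)]; print(len(S),S.mean(0),cv2.minAreaRect(S[:,:2].astype(np.float32)))
s=state(); print(s['tool_pos'],s['tool_rot'])
E
```

```text
time: 14.77
tool_pos: [0.442, -0.0991, 0.0946]
tool_rot: [-0.0, 0.801, 0.599, -0.001]
contact_force: [-0.1, -0.7, 0.4]
gripper_width: 0.899
grasp_force: 0.0
wrist square_center 0.6 [267.7 198.9] [ 0.4571 -0.1123  0.013 ]
0.89 [248.3, 176.7, 44.7, 47.4]
1719 [ 0.45881161 -0.11191968  0.0239205 ] ((0.4585804045200348, -0.11251767724752426), (0.03490208834409714, 0.03397625684738159), 72.55887603759766)
[ 0.44264235 -0.09988704  0.09528986] [-8.93358058e-05  8.01186733e-01  5.98414366e-01 -2.39433166e-04]
```

```bash
python3 -m handwheel '[[[0.003,-0.0025,-0.005,0,0,-0.5],[0.0045,-0.004,-0.012,0,0,-0.5],[0.005,-0.004,-0.02,0,0,0],[0.003,-0.002,-0.02,0,0,0],[0,0,-0.02,0,0,0],[0,0,-0.018,0,0,0],[0,0,-0.012,0,0,0],[0,0,-0.006,0,0,0],[0,0,-0.002,0,0,0],[0,0,0,0,0,0]]]'
python3 -m handwheel '[[[0,0,0,0,0,0],[0,0,0,0,0,0],[0,0,0,0,0,0],[0,0,0,0,0,0],[0,0,0,0,0,0],[0,0,0,0,0,0],[0,0,0,0,0,0],[0,0,0,0,0,0],[0,0,0,0,0,0]]]' 0.2
```

```text
time: 15.75
tool_pos: [0.4582, -0.1118, -0.0198]
tool_rot: [-0.0, 0.806, 0.592, -0.0]
contact_force: [-0.2, 0.8, -0.1]
gripper_width: 0.898
grasp_force: 0.0
time: 16.5
tool_pos: [0.4593, -0.1119, -0.0183]
tool_rot: [0.001, 0.806, 0.592, 0.001]
contact_force: [-0.4, 0.1, 5.6]
gripper_width: 0.383
grasp_force: 61.2
```

```bash
python3 -m handwheel '[[[0,0,0.005,0,0,0],[0,0,0.015,0,0,0],[-0.003,0,0.025,0,0,0],[-0.005,-0.005,0.025,0,0,0],[-0.005,-0.01,0.025,0,0,-2],[-0.003,-0.02,0.015,0,0,-3],[0,-0.025,0,0,0,-3],[0,-0.025,0,0,0,-3],[0,-0.025,0,0,0,-3],[0,-0.025,0,0,0,-3],[0.005,-0.025,0,0,0,-3],[0.01,-0.025,0,0,0,-3],[0.015,-0.025,0,0,0,-3],[0.018,-0.025,0,0,0,0],[0.018,-0.02,0,0,0,0],[0.015,-0.015,0,0,0,0],[0.007,-0.01,-0.005,0,0,0],[0.003,-0.005,-0.008,0,0,0],[0,0,-0.008,0,0,0],[0,0,0,0,0,0]]]' 
python3 -m handwheel '[[[0,0,0,0,0,0],[0,0,0,0,0,0],[0,0,0,0,0,0]]]'
python3 - <<'E'
from h import *
i,d=grab_frame('wrist'); cv2.imwrite('pics/w9.png',i);np.save('d9.npy',d); X=cloud(d)
S=X[200:320,195:305].reshape(-1,3); zt=state()['tool_pos'][2]+.0455
S=S[abs(S[:,2]-zt)<.004]; print(len(S),np.median(S,0),cv2.minAreaRect(S[:,:2].astype(np.float32)))
look('wrist',['square_nest','square_center','round_nest','round_center'])
s=state(); print(s['tool_pos'],s['tool_rot'])
E
```

```text
time: 18.17
tool_pos: [0.5313, -0.3946, 0.0659]
tool_rot: [-0.003, 0.919, 0.395, -0.001]
contact_force: [-0.8, 0.6, -0.4]
gripper_width: 0.383
grasp_force: 60.6
time: 18.42
tool_pos: [0.5331, -0.396, 0.07]
tool_rot: [0.0, 0.918, 0.396, 0.0]
contact_force: [0.0, -0.3, -0.5]
gripper_width: 0.383
grasp_force: 60.6
3424 [ 0.53550083 -0.39625981  0.11366422] ((0.5342133045196533, -0.3969578742980957), (0.035268474370241165, 0.05073849484324455), 46.233116149902344)
wrist square_nest 0.85 [226.5 183.1] [ 0.5363 -0.3719  0.03  ]
wrist square_center 0.59 [250.9 261.3] [ 0.4985 -0.4375  0.013 ]
wrist round_center 0.61 [226.1  76.4] [ 0.5859 -0.3197  0.013 ]
[ 0.53340922 -0.39648386  0.06999177] [3.10219623e-04 9.18481758e-01 3.95463200e-01 1.47585816e-04]
```

View pics/w9.png

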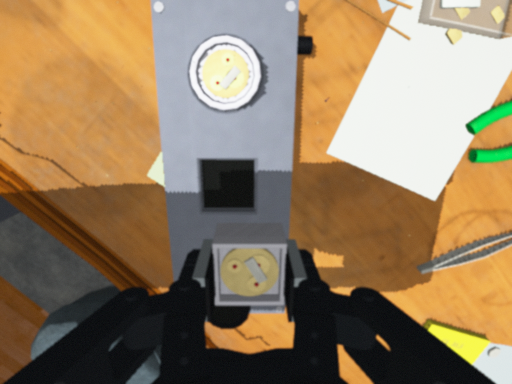

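Run:
```python
from h import *
i=cv2.imread('pics/w9.png'); d=np.load('d9.npy'); X=cloud(d)
P=mouth(i,(190,148,80,75)); r=cv2.minAreaRect(P); print('nest',r)
k,z=yellow(i,X,(250,272),45); Q=np.array([ray('wrist',p,z)[:2] for p in k],np.float32); print('mov',cv2.minEnclosingCircle(Q),z)
a=np.radians(46.6); t=np.array([np.cos(a),np.sin(a)]); n=np.array([t[1],-t[0]]); c=np.array([.5345,-.396])
S=X[225:320,200:300].reshape(-1,3); S=S[(S[:,2]>z+.001)&(S[:,2]<z+.006)]
u=(S[:,:2]-c)@t; v=(S[:,:2]-c)@n
w=abs(v)<.012; x=np.sort(u[w]); print('along t',np.round(np.percentile(x,[1,3,97,99]),4)); 
w=(u>.012); print('along n (near edge)',np.round(np.percentile(v[w],[1,3,97,99]),4), len(v[w]))
print('t,n,c',t,n,c)
```

```text
nest ((0.5364041924476624, -0.3729994595050812), (0.03479970991611481, 0.036086555570364), 46.606685638427734)
mov ((0.5348268151283264, -0.3965243995189667), 0.014279612340033054) 0.11221171297379
along t [-0.0182 -0.0178  0.0161  0.0163]
along n (near edge) [-0.0157 -0.0153  0.0166  0.017 ] 479
t,n,c [0.68708751 0.72657467] [ 0.72657467 -0.68708751] [ 0.5345 -0.396 ]
```

```bash
python3 -m handwheel '[[[0.0005,0.006,-0.002,0,0,0],[0.0005,0.01,-0.008,0,0,0],[0.0005,0.0076,-0.01,0,0,0],[0,0,-0.01,0,0,0],[0,0,-0.005,0,0,0],[0,0,0,0,0,0],[0,0,0,0,0,0],[0,0,0,0,0,0]]]'
cat > m.py <<'E'
from h import *
i,d=grab_frame('wrist'); cv2.imwrite('pics/w10.png',i);np.save('d10.npy',d); X=cloud(d)
k,z=yellow(i,X,(250,272),45); Q=np.array([ray('wrist',p,z)[:2] for p in k],np.float32); mv=np.array(cv2.minEnclosingCircle(Q)[0]); print('mov',mv,z)
a=np.radians(46.6); t=np.array([np.cos(a),np.sin(a)]); n=np.array([t[1],-t[0]])
S=X[225:320,200:300].reshape(-1,3); S=S[(S[:,2]>z+.001)&(S[:,2]<z+.006)]
u=(S[:,:2]-mv)@t; v=(S[:,:2]-mv)@n
print('t',np.round(np.percentile(u[abs(v)<.012],[2,98]),4),'n',np.round(np.percentile(v[u>.012],[2,98]),4))
g=cv2.cvtColor(i,cv2.COLOR_BGR2GRAY).astype(int)
# nest near edge: in columns around centre, strongest dark step above capsule
E=[]
for c in range(232,270,4):
    col=g[150:235,c]; r=150+np.argmax(-np.diff(col))+.5; E.append((c,r))
print(E)
print('near edge along t rel mov', np.round([ (ray('wrist',p,.03)[:2]-mv)@t for p in E],4))
for r in range(190,222,4): print(r,' '.join(str(x) for x in g[r,205:296:3]))
E
python3 m.py
```

```text
time: 19.33
tool_pos: [0.535, -0.3733, 0.0347]
tool_rot: [0.0, 0.919, 0.395, 0.0]
contact_force: [-0.7, 0.4, -0.4]
gripper_width: 0.387
grasp_force: 60.6
mov [ 0.53653258 -0.37369737] 0.07708451530189725
t [-0.0177  0.0165] n [-0.0163  0.0162]
[(232, np.float64(188.5)), (236, np.float64(188.5)), (240, np.float64(185.5)), (244, np.float64(200.5)), (248, np.float64(186.5)), (252, np.float64(186.5)), (256, np.float64(186.5)), (260, np.float64(200.5)), (264, np.float64(184.5)), (268, np.float64(183.5))]
near edge along t rel mov [0.0263 0.0263 0.0282 0.0187 0.0275 0.0275 0.0275 0.0187 0.0288 0.0294]
190 139 144 114 91 92 93 94 95 92 93 103 93 91 91 92 90 93 91 90 91 91 93 89 90 88 90 91 90 91 88 88
194 92 92 91 93 92 90 95 92 92 92 93 92 93 93 92 93 92 94 92 94 90 91 90 91 91 89 89 93 92 91 90
198 92 91 89 90 89 91 91 91 91 90 90 92 93 93 93 93 91 91 89 89 92 92 89 89 89 89 91 92 94 94 90
202 89 89 92 72 49 22 27 21 21 21 22 22 22 21 22 23 22 19 27 18 20 21 20 24 35 64 85 90 92 90 89
206 92 90 87 76 55 16 19 18 18 17 17 20 16 19 13 16 16 12 17 14 19 18 16 17 36 66 87 92 89 88 90
210 92 91 89 77 53 18 19 17 18 15 14 18 17 11 16 16 16 16 19 14 15 16 18 15 38 66 88 91 90 89 90
214 89 93 92 77 52 18 17 16 18 21 18 17 17 17 15 17 17 17 18 15 14 15 15 15 46 69 90 90 91 92 94
218 92 91 91 77 54 17 17 17 16 16 12 17 15 18 13 20 14 18 15 18 17 18 17 18 43 74 89 91 90 92 92
```

```bash
python3 -c "
import cv2
a=cv2.imread('pics/w10.png')[150:310,180:320];cv2.imwrite('pics/w10c.png',cv2.resize(a,None,fx=3.5,fy=3.5))"
```

```text
(no output)
```

View pics/w10c.png

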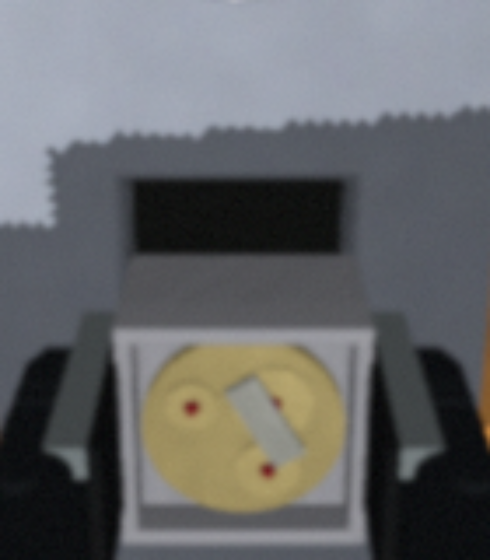

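Run:
```python
from h import *
a=np.radians(46.6); n=np.array([np.sin(a),-np.cos(a)]); mv=np.array([.53653,-.37370])
for r in(206,216):
  for c in (214.5,218.5,277,281): print(r,c,np.round((ray('wrist',(c,r),.03)[:2]-mv)@n,4))
```

```text
206 214.5 -0.0208
206 218.5 -0.0184
206 277 0.0169
206 281 0.0193
216 214.5 -0.021
216 218.5 -0.0186
216 277 0.0171
216 281 0.0195
```

```bash
python3 -m handwheel '[[[-0.0005,0.0005,-0.004,0,0,0],[0,0,-0.007,0,0,0],[0,0,-0.007,0,0,0],[0,0,-0.005,0,0,0],[0,0,-0.003,0,0,0],[0,0,-0.001,0,0,0],[0,0,0,0,0,0],[0,0,0,0,0,0]]]'
python3 -m handwheel '[[[0,0,-0.001,0,0,0],[0,0,-0.001,0,0,0],[0,0,-0.001,0,0,0],[0,0,0,0,0,0]]]'
```

```text
time: 20.05
tool_pos: [0.5344, -0.3725, 0.0076]
tool_rot: [0.0, 0.919, 0.395, 0.0]
contact_force: [0.4, 0.4, -0.4]
gripper_width: 0.384
grasp_force: 60.6
time: 20.38
tool_pos: [0.5342, -0.3723, 0.0044]
tool_rot: [-0.0, 0.918, 0.395, -0.0]
contact_force: [-0.5, 0.4, -0.9]
gripper_width: 0.389
grasp_force: 60.6
```

```bash
python3 -m handwheel '[[[0,0,-0.001,0,0,0],[0,0,-0.001,0,0,0],[0,0,0,0,0,0]]]'
```

```text
time: 20.63
tool_pos: [0.5344, -0.3724, 0.0042]
tool_rot: [-0.0, 0.918, 0.395, -0.0]
contact_force: [-4.6, 2.6, 6.8]
gripper_width: 0.381
grasp_force: 65.7
```

```bash
python3 -m handwheel '[[[0,0,-0.0005,0,0,0],[0,0,-0.0005,0,0,0],[0,0,0,0,0,0]]]'
```

```text
time: 20.88
tool_pos: [0.5344, -0.3725, 0.0041]
tool_rot: [-0.0, 0.918, 0.395, -0.0]
contact_force: [-5.5, 4.5, 12.3]
gripper_width: 0.383
grasp_force: 68.5
```

```bash
python3 -m handwheel '[[[0,0,0,0,0,0],[0,0,0,0,0,0],[0,0,0,0,0,0],[0,0,0,0,0,0]]]' 0.75
python3 -m handwheel '[[[0,0,0.005,0,0,0],[0,0,0.015,0,0,0],[0,0,0.02,0,0,0],[0,0,0.02,0,0,0],[0,0,0.015,0,0,0],[-0.015,-0.015,0.01,0,0,0],[-0.015,-0.015,0,0,0,0],[0,0,0,0,0,0],[0,0,0,0,0,0],[0,0,0,0,0,0]]]' 0
python3 - <<'E'
from h import *
i,d=grab_frame('wrist'); cv2.imwrite('pics/w11.png',i);np.save('d11.npy',d); X=cloud(d); S=X.reshape(-1,3)
look('wrist',['square_center','round_center','cap_top','post_top'])
for nm,c in(('sq',[.5355,-.3730]),('rd',[.5867,-.3188])):
    rr=np.hypot(*(S[:,:2]-c).T); Q=S[(rr<.024)&(S[:,2]>.0435)&(S[:,2]<.052)]; q=Q-Q.mean(0)
    print(nm,len(Q),Q.mean(0),np.degrees(np.linalg.lstsq(q[:,:2],q[:,2],rcond=None)[0]),cv2.minAreaRect(Q[:,:2].astype(np.float32)))
    Q=S[(rr>.03)&(rr<.036)&(S[:,2]>.02)&(S[:,2]<.04)]; print(np.nanmedian(Q[:,2]))
s=state();print(s['tool_pos'],s['gripper_width'])
E
```

```text
time: 21.22
tool_pos: [0.5342, -0.3723, 0.0012]
tool_rot: [-0.0, 0.919, 0.395, -0.0]
contact_force: [-0.2, 1.2, -0.1]
gripper_width: 0.755
grasp_force: 0.0
time: 22.05
tool_pos: [0.5045, -0.4021, 0.0868]
tool_rot: [-0.0, 0.919, 0.395, 0.0]
contact_force: [0.5, 1.1, 0.5]
gripper_width: -0.003
grasp_force: 0.0
wrist square_center 0.96 [253.7 150.7] [ 0.5332 -0.3784  0.013 ]
wrist round_center 0.6 [254.3  35.9] [ 0.5908 -0.3175  0.013 ]
wrist post_top 0.88 [204.7 259.3] [ 0.4608 -0.4039  0.063 ]
sq 2036 [ 0.53586935 -0.373108    0.04610742] [ 0.29895852 -0.03468039] ((0.5357661843299866, -0.37313011288642883), (0.034328147768974304, 0.033953599631786346), 46.76035690307617)
0.029870304578162102
rd 2994 [ 0.5872791  -0.31950554  0.04622901] [-0.1841198  -0.39813688] ((0.5864047408103943, -0.32013872265815735), (0.03988011181354523, 0.041494518518447876), 48.89507293701172)
0.02982199815498185
[ 0.5045788  -0.40171925  0.08614764] 0.002066850264370989
```

View pics/w11.png

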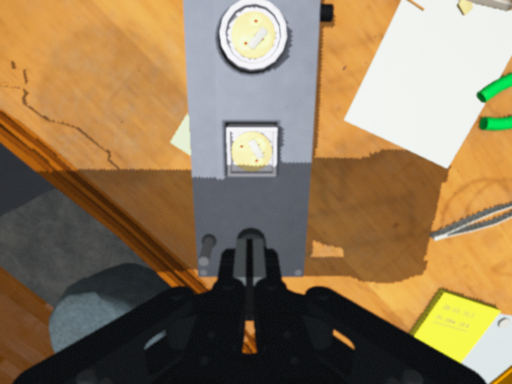

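```bash
python3 -m handwheel '[[[-0.0065,-0.008,0,0,0,0],[-0.008,-0.009,0,0,0,0],[-0.007,-0.008,-0.005,0,0,0],[0,0,-0.01,0,0,0],[0,0,-0.01,0,0,0],[0,0,-0.006,0,0,0],[0,0,0,0,0,0],[0,0,0,0,0,0],[0,0,0,0,0,0]]]' 0
python3 - <<'E'
from h import *
i,d=grab_frame('wrist'); cv2.imwrite('pics/w12.png',i);np.save('d12.npy',d); X=cloud(d)
t=np.array([.687,.7266]);n=np.array([.7266,-.687]); s=state(); Y=X-s['tool_pos']; a=Y[...,:2]@t;b=Y[...,:2]@n
for r in range(216,300,5): print(r,[(c,*np.round(1e3*np.array([a[r,c],b[r,c],X[r,c,2]])).tolist()) for c in (238,244,250,256,262)])
m=(abs(a)<.03)&(abs(b+.034)<.01)&(X[...,2]>.05)&(X[...,2]<.08);print('post',m.sum(),np.nanmedian(X[m],0),np.nanpercentile(X[m][:,2],95))
m=(a>-.02)&(a<.02)&(abs(b)<.02)&(X[...,2]>.06)&(X[...,2]<.0745);Q=X[m];print('cap',m.sum(),np.nanmedian(Q,0),cv2.minEnclosingCircle(Q[:,:2].astype(np.float32)))
print(s['tool_pos'],s['contact_force'])
E
```

```text
time: 23.05
tool_pos: [0.4831, -0.4272, 0.0555]
tool_rot: [0.0, 0.918, 0.396, 0.0]
contact_force: [-0.7, -0.3, 0.2]
gripper_width: -0.004
grasp_force: 0.0
216 [(238, 6.0, -6.0, 43.0), (244, 6.0, -2.0, 43.0), (250, 6.0, 2.0, 44.0), (256, 6.0, 6.0, 42.0), (262, 6.0, 9.0, 43.0)]
221 [(238, 14.0, -5.0, 68.0), (244, 14.0, -2.0, 69.0), (250, 15.0, 2.0, 70.0), (256, 15.0, 5.0, 70.0), (262, 13.0, 8.0, 67.0)]
226 [(238, 12.0, -5.0, 70.0), (244, 12.0, -2.0, 71.0), (250, 12.0, 2.0, 71.0), (256, 12.0, 5.0, 70.0), (262, 12.0, 8.0, 71.0)]
231 [(238, 9.0, -5.0, 70.0), (244, 9.0, -2.0, 71.0), (250, 9.0, 2.0, 71.0), (256, 9.0, 5.0, 71.0), (262, 9.0, 8.0, 70.0)]
236 [(238, 6.0, -5.0, 71.0), (244, 6.0, -2.0, 72.0), (250, 6.0, 2.0, 71.0), (256, 6.0, 5.0, 71.0), (262, 6.0, 8.0, 71.0)]
241 [(238, 11.0, -4.0, 87.0), (244, 11.0, -1.0, 86.0), (250, 12.0, 2.0, 89.0), (256, 12.0, 5.0, 88.0), (262, 12.0, 8.0, 87.0)]
246 [(238, 12.0, -4.0, 93.0), (244, 12.0, -1.0, 93.0), (250, 12.0, 2.0, 93.0), (256, 12.0, 4.0, 92.0), (262, 12.0, 7.0, 93.0)]
251 [(238, 12.0, -4.0, 99.0), (244, 12.0, -1.0, 98.0), (250, 11.0, 2.0,
[... 793 characters left out ...]
0), (256, 10.0, 4.0, 119.0), (262, 13.0, 6.0, 123.0)]
286 [(238, 13.0, -3.0, 126.0), (244, 12.0, -1.0, 126.0), (250, 8.0, 2.0, 119.0), (256, 13.0, 4.0, 127.0), (262, 13.0, 6.0, 126.0)]
291 [(238, 13.0, -3.0, 129.0), (244, 11.0, -1.0, 126.0), (250, 5.0, 2.0, 119.0), (256, 13.0, 4.0, 129.0), (262, 13.0, 6.0, 129.0)]
296 [(238, 13.0, -3.0, 132.0), (244, 9.0, -1.0, 127.0), (250, 3.0, 2.0, 119.0), (256, 12.0, 4.0, 131.0), (262, 12.0, 6.0, 132.0)]
post 260 [ 0.46070613 -0.40422886  0.06272508] 0.06423529960343374
cap 1229 [ 0.49079318 -0.42070422  0.07051395] ((0.4839216470718384, -0.4279252290725708), 0.01583561673760414)
[ 0.48323804 -0.42740927  0.05588558] [-0.15098473  0.24703073  0.16439732]
```

```bash
python3 -m handwheel '[[[0,0,-0.003,0,0,0],[0,0,-0.004,0,0,0],[0,0,-0.002,0,0,0],[0,0,-0.001,0,0,0],[0,0,0,0,0,0],[0,0,0,0,0,0]]]'
for k in 1 ; do python3 -m handwheel '[[[0,0,-0.001,0,0,0],[0,0,0,0,0,0]]]'; done
python3 -m handwheel '[[[0,0,-0.001,0,0,0],[0,0,0,0,0,0]]]'
python3 -m handwheel '[[[0,0,-0.001,0,0,0],[0,0,0,0,0,0]]]'
python3 -m handwheel '[[[0,0,-0.001,0,0,0],[0,0,0,0,0,0]]]'
cat > p.py <<'E'
from h import *
t=np.array([.687,.7266]);n=np.array([.7266,-.687]); c=np.array([.4839,-.4279])
zc=[];zp=[];F=[];T=[];zs=[]
for k in range(4):
    i,d=grab_frame('wrist'); s=state(); X=cloud(d); a=(X[...,:2]-c)@t;b=(X[...,:2]-c)@n; z=X[...,2]
    m=(a>.0055+.002*0)&(a<.015)&(abs(b)<.013)&(z>.052)&(z<.0745); m&=np.hypot(a,b)<.015
    zc.append(np.nanmedian(z[m])); m2=(np.hypot(a,b+.034)<.0035)&(z>.058)&(z<.068); zp.append(np.nanmedian(z[m2])); 
    m3=(np.hypot(a-.075,b)<.013)&(z>.035)&(z<.05); zs.append(np.nanmedian(z[m3]))
    F.append(s['contact_force'][2]);T.append(s['tool_pos'][2])
print('cap',np.round(zc,4),m.sum(),'post',np.round(zp,4),m2.sum(),'sqmov',np.round(zs,4),'Fz',np.round(F,2),'tcp',np.round(T,4),s['time'])
E
python3 p.py
```

```text
time: 23.6
tool_pos: [0.4828, -0.4274, 0.0454]
tool_rot: [-0.0, 0.919, 0.395, -0.0]
contact_force: [1.4, -0.3, 0.3]
gripper_width: -0.0
grasp_force: 0.0
time: 23.77
tool_pos: [0.483, -0.4276, 0.0448]
tool_rot: [0.0, 0.919, 0.395, 0.0]
contact_force: [0.7, 0.3, 0.2]
gripper_width: 0.001
grasp_force: 0.0
time: 23.93
tool_pos: [0.483, -0.4276, 0.0442]
tool_rot: [0.0, 0.919, 0.395, 0.0]
contact_force: [-0.8, 0.4, 4.1]
gripper_width: 0.0
grasp_force: 2.0
time: 24.1
tool_pos: [0.483, -0.4276, 0.043]
tool_rot: [0.0, 0.918, 0.395, 0.0]
contact_force: [-0.6, 0.3, 4.3]
gripper_width: 0.002
grasp_force: 2.3
time: 24.27
tool_pos: [0.483, -0.4277, 0.0418]
tool_rot: [0.0, 0.919, 0.395, 0.0]
contact_force: [-0.8, 1.6, 4.2]
gripper_width: -0.001
grasp_force: 2.5
cap [0.0672 0.0673 0.0673 0.0672] 639 post [0.063  0.0631 0.0631 0.063 ] 152 sqmov [0.0455 0.0455 0.0455 0.0455] Fz [4.94 5.09 5.09 4.47] tcp [0.0418 0.0419 0.0419 0.0419] 24.4667
```

```bash
python3 -m handwheel '[[[0,0,-0.001,0,0,0],[0,0,-0.001,0,0,0],[0,0,-0.001,0,0,0],[0,0,0,0,0,0],[0,0,0,0,0,0],[0,0,0,0,0,0]]]'
python3 p.py
```

```text
time: 24.97
tool_pos: [0.483, -0.4276, 0.0392]
tool_rot: [0.0, 0.918, 0.395, 0.0]
contact_force: [-1.1, 1.2, 6.5]
gripper_width: 0.002
grasp_force: 3.2
cap [0.0647 0.0648 0.0648 0.0648] 753 post [0.063  0.063  0.063  0.0631] 155 sqmov [0.0455 0.0455 0.0455 0.0455] Fz [6.5  6.75 5.67 6.48] tcp [0.0392 0.0392 0.0392 0.0392] 25.1667
```

```bash
python3 -m handwheel '[[[0,0,-0.001,0,0,0],[0,0,-0.001,0,0,0],[0,0,0,0,0,0],[0,0,0,0,0,0],[0,0,0,0,0,0],[0,0,0,0,0,0]]]'
python3 p.py
```

```text
time: 25.67
tool_pos: [0.483, -0.4277, 0.0374]
tool_rot: [0.0, 0.918, 0.395, 0.0]
contact_force: [-1.0, 1.6, 8.1]
gripper_width: 0.0
grasp_force: 3.7
cap [0.0632 0.0631 0.0632 0.0632] 859 post [0.0628 0.0629 0.0629 0.0629] 162 sqmov [0.0455 0.0455 0.0455 0.0455] Fz [7.36 7.33 7.19 7.57] tcp [0.0374 0.0374 0.0374 0.0374] 25.8667
```

```bash
python3 -m handwheel '[[[0,0,-0.0003,0,0,0],[0,0,0,0,0,0],[0,0,0,0,0,0],[0,0,0,0,0,0],[0,0,0,0,0,0],[0,0,0,0,0,0]]]'
python3 p.py; python3 -c "
from plant import *
print(job_done())"
```

```text
time: 26.37
tool_pos: [0.483, -0.4276, 0.0371]
tool_rot: [0.0, 0.919, 0.395, 0.0]
contact_force: [-2.1, 1.8, 8.0]
gripper_width: 0.006
grasp_force: 3.7
cap [0.0629 0.0629 0.0629 0.0629] 873 post [0.0629 0.0629 0.0629 0.063 ] 164 sqmov [0.0455 0.0455 0.0455 0.0455] Fz [7.72 7.67 7.59 7.21] tcp [0.0371 0.0371 0.0371 0.0371] 26.5667
the job is handed in; nothing more can be done
None
```

I handed the job in at about 26.6 s: both capsules are seated upright and released, and the fingers are holding the plunger with its cap measured level with the post (both 62.9 mm, about 7.5 N); I did not recheck the loupe and tin afterwards.

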